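# Serve a bread roll with the kitchen tongs

## Task

Pick up the kitchen tongs, take the small round bread roll from the chopping board with them and bring it over the plate. Finish while still holding: the roll stays squeezed between the tips of the tongs, still and about 10 cm above the middle of the plate, touching nothing but the tongs. Do not touch the roll with the gripper, and leave the long roll, the lemon, the board and the plate where they are.

Things in the scene. Friction and masses are not known exactly. Their poses are not given: they have to be found in the camera images.
- tongs: Kitchen tongs, steel strips on edge with dark grips and tip pads, lying flat, 250 mm long, 24 mm high, 110 g; the arms open sideways (in the worktop's plane) from a pivot at the tail, which has a pull ring. Origin: midway between the grips, on the underside; x to the tips, z up. It is the left (+y) arm's frame and turns with it; open, x is the tongs' middle line; pivot at x = -100 mm.
- tongs_arm: Right (-y) arm of the tongs. Origin on the pivot, on the underside; axes parallel to tongs while open. Closing turns it about +z against the left arm: 0.14 rad when closed on the round roll, 0.30 at most. The tongs' middle line starts at this origin and points halfway between the x axes of the two arms; the tip pads are centred 205 mm along it.
- tongs_grip (a point): Middle of the tongs' grip zone, 12 mm above their underside, over the origin of tongs: squeeze here, across y. The dark flat grips run 28 mm each way along x; their outer faces are 58 mm apart open, 44 mm (and parallel) when closed on the round roll. A spring opens the tongs: it presses back with about 2 N open, 4.5 N closed on the roll.
- tongs_tips (a point): Midway between the two hollow tip pads of the open tongs, 105 mm ahead of the grip and 12 mm above the underside; it is fixed in the left arm's frame. The pads are 24 mm high and 80 mm apart inside when open; each mm of closing at the grips closes them by 2 mm. They end 20 mm further on and fit round a thing 52 mm across.
- round_roll: Small round bread roll, brown, a flat-bottomed dome 52 mm across and 40 mm high with a cross scored on top, about 45 g (30 to 65 g), firm; widest from 11 to 20 mm above its underside. Origin: centre of its underside, z up. It lies on the chopping board, about 110 mm from the long roll.
- long_roll: Long bread roll, 94 mm long, 40 mm wide and high, three slanting cuts on top; to be left alone. Origin: centre of its underside, x along it.
- board: Beech chopping board 190 x 270 x 14 mm, lying flat, its long side (its y) about away from the robot. Origin: centre of its underside.
- plate: Round white plate, 140 mm across, 14 mm high, empty, on the worktop beside the board. Origin: centre of its underside.
- lemon: Yellow lemon 71 x 53 x 51 mm on the worktop, behind the plate; to be left alone. Origin: centre of its underside.
There are look-alikes about, which are no part of the job. Leave any green or purple look-alike of the round_roll alone.

How it is judged:
By the outcome, as a careful person would: the job done as asked, in the order asked, and still so for the second after the job is handed in, while the arm keeps its last pose, push and grip.
It also fails if it takes over 48 s, if anything falls off the work surface, if the arm or the gripper's body presses on something with over 40 N, if the wrist force passes 120 N, or if a joint passes its speed limit or range.

## Robot

A 6-joint arm with a two-finger parallel gripper is mounted at the origin on a cart in front of the work surface, level with it; the furniture and walls round the work are solid. World frame = base frame: x ahead of the robot, y to its left, z up, the work surface at z = 0. Lengths are in mm, angles in degrees, forces in N, time in s.
With the tool pointing down it reaches from about 350 to 850 mm from the base axis. Payload 8.1 kg.
Tool frame: the origin (TCP) lies between the finger pads; the fingertips stand r.nose_length ahead of it and the grasp point (between the pads) lies 3 mm ahead of it (r.nose_length is the distance from the TCP to the fingertips, in mm); x points along the fingers, y is the direction in which the jaws open and shut, and the axes are right-handed (so a half turn about x gives the same grasp; the last joint's range is limited). The gripper opens to 85 mm and grips with 20 to 120 N. Pads are 22 mm wide; open, the fingers measure 114 mm over their backs; the gripper's body (76 mm by 85 mm) begins 54 mm behind the grasp point. The pads swing forward as they close: fully open they stand 13 mm farther back than shut.
Start: joints at [-81.039, 7.471, 85.268, -0, 87.261, -4.893], TCP at [143.691, -582.545, 253.292] pointing down, gripper open.
Joint ranges: [-169.43, 169.43], [-51.17, 129.36], [1.28, 143.12], [-76.62, 256.62], [0, 156.53], [-152.29, 152.29]. Speed limits (degrees/s): [136.94, 136.94, 159.86, 180, 180, 180].

## Interface

Orientations are given as [roll, pitch, yaw] about the fixed x, y, z axes, in that order (R = Rz(yaw) Ry(pitch) Rx(roll)).
In Python, from bench import sense, optics, order, r gives the robot as it stands.
- The arm moves only by the tool carry_out, never from a script. Its argument "commands" is one flat list of numbers, 7 for each row, row after row: the shift along the tool's x, y, z in m, then the turn, a rotation vector about the tool's x, y, z in degrees, then the closure, from -1 (fully open) to 1 (shut), so that 0 is half open. A call has 1 to 12 rows; each row is the pose to reach, as a shift and turn from the pose measured when the call began, along the tool's axes at that moment; what a row does not reach only later rows make up. A row lasts 1/8 s, in which the tool goes at most 62.5 mm and 10.7 degrees, less where a joint would pass 70% of its speed; a pose out of reach is approached as far as the arm can. A call with a gripper value outside its range is refused whole. The fingers move at their own pace and stop on an object; "grip_force" is the grip in N (left out, the last holds). Time passes only in rows, so rows that repeat a pose let the fingers close. It gives the time, the measured TCP pose, the force and the opening at its end, in the units of the state.
- sense(): the state, without advancing time (a new reading comes with each control period).
- optics.snapshot(name): name is "scene" or "top"; returns (picture, depth): 420x560x3 uint8, red, green, blue; 420x560 float32, mm along the optical axis (not along the pixel's ray), 0 where there is no reading.
- optics.calibration(name): a dict with "mtx" (3x3 intrinsics, pixels), "k1" (the pictures are not rectified: a ray, as slopes to the right and down, at radius r is drawn at 1 + k1 r^2 times it, then the intrinsics apply), "extrinsics" (4x4, takes a point from camera to world coordinates). Camera axes: x right, y up, looking along -z (the intrinsics and any distortion apply to the point x, -y, -z); pixel columns grow to the right and rows downward; lengths in mm; the calibration is good to about 2 mm. A picture is of the moment at which its call begins. calibration takes no time and is no camera call.
- order.hand_in(): hands the job in, once; it reports no verdict.
The state is a dict: "time": time; "joint_pos": joint angles; "qd": joint speeds; "joint_efforts": joint torques, N m; "tool_pos": TCP position; "tcp_rot": TCP orientation; "ft_force": force on the tool from outside, world axes, zero at the start; "wrist_torque": the same for the moment, N m; "finger_gap": finger opening in mm.
Only numpy, scipy, OpenCV 4.12 (cv2) and the standard library are available. Lean on these libraries where they do the work, as an engineer would, in place of code of your own. Each camera call takes 0.05 s, during which the arm holds its last target. There are 200 camera calls.

## Working session

There is one attempt and no reset: what is moved stays moved. The work goes in short steps, Python scripts to look and compute and a tool call to move; the robot and the scene stay as the last step left them, time stands still between calls to the robot, and variables do not carry over. Pictures are saved under pics/ and viewed, about 8 in all and at most 12, crops included, and the job is handed in when it is done.

Besides the shell and the picture viewer there is one more tool, called after "Call:" in YAML: its name, and indented under it one key for each argument. carry_out: Moves the arm, as the interface text tells. Its arguments: {"type":"object","properties":{"commands":{"type":"array","items":{"type":"number"}},"grip_force":{"type":"number"}},"required":["commands"]}

```bash
ls; mkdir -p pics; python3 - <<'E'
from bench import sense, optics, order, r
import cv2,numpy as np
print(sense(), r.nose_length)
for n in("scene","top"):
    p,d=optics.snapshot(n); np.savez(f"pics/{n}0.npz",p=p,d=d)
    cv2.imwrite(f"pics/{n}0.png",p[:,:,::-1])
    c=optics.calibration(n); print(c)
E
```

```text
pics
{'time': 0.0, 'joint_pos': array([-8.10392956e+01,  7.51693373e+00,  8.53311571e+01, -8.20131627e-04,
        8.72621069e+01, -4.89188359e+00]), 'qd': array([-0.0681377 ,  0.01791358,  0.03640296,  0.04598122,  0.02587434,
       -0.02403916]), 'joint_efforts': array([-8.39700124e-05, -5.69392526e+01, -5.00552130e+01, -3.86745405e-04,
        1.49519480e-02,  1.31444432e-05]), 'tool_pos': array([ 143.60110931, -582.01812022,  252.20737611]), 'tcp_rot': array([-94.46600179,  89.88979924,  99.38662612]), 'ft_force': array([-0.21027481,  0.20994369, -0.30127627]), 'wrist_torque': array([-0.00350575, -0.00402977, -0.00175947]), 'finger_gap': 85.75882048707331} 22.0
{'mtx': array([[492.95115924,   0.        , 282.2495114 ],
       [  0.        , 492.95115924, 208.04950243],
       [  0.        ,   0.        ,   1.        ]]), 'k1': -0.13587848208528597, 'extrinsics': array([[-7.81270249e-01,  3.99597174e-01, -4.79519444e-01,
        -1.10668064e+02],
       [-6.23955845e-01, -4.78794259e-01,  6.17604373e-01,
         1.07186707e+03],
       [ 1.72018053e-02,  7.81714882e-01,  6.23398702e-01,
         9.35555744e+02],
       [ 0.00000000e+00,  0.00000000e+00,  0.00000000e+00,
         1.00000000e+00]])}
{'mtx': array([[476.17928446,   0.        , 277.52382325],
       [  0.        , 476.17928446, 212.41406865],
       [  0.        ,   0.        ,   1.        ]]), 'k1': 0.0366912475199089, 'extrinsics': array([[ 2.50582433e-02,  9.86901214e-01, -1.59367745e-01,
         3.45209365e+02],
       [-9.99482554e-01,  2.79487387e-02,  1.59214599e-02,
         2.02602289e+02],
       [ 2.01670356e-02,  1.58886317e-01,  9.87090892e-01,
         1.41993000e+03],
       [ 0.00000000e+00,  0.00000000e+00,  0.00000000e+00,
         1.00000000e+00]])}
```

View pics/top0.png

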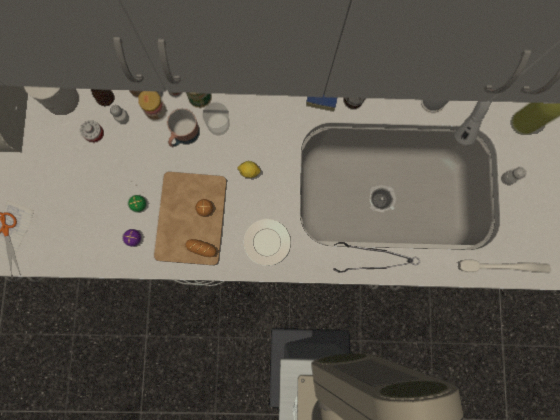

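View pics/scene0.png

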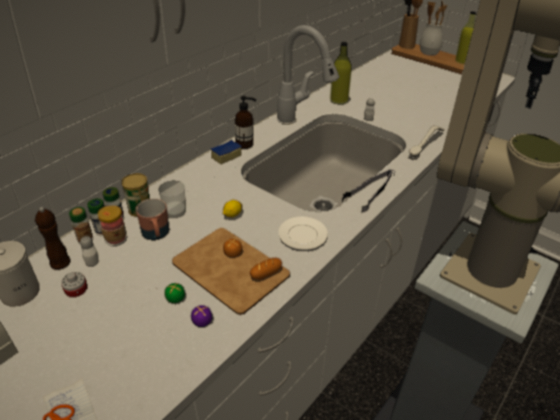

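The top view shows the tongs at cols 335–418, rows 243–272, with tips to the left and the ring at (416,261). The round roll is at (205,208), the long roll at (201,247), the plate at (267,242), the lemon at (249,170), and look-alikes at (137,203) and (132,238).

```bash
cat > h.py <<'E'
import numpy as np, cv2
from bench import optics
def ray(n,uv):
    c=optics.calibration(n); K=c["mtx"]; E=c["extrinsics"]
    uv=np.atleast_2d(np.float64(uv))
    s=cv2.undistortPoints(uv[:,None],K,np.array([c["k1"],0,0,0,0]))[:,0]
    d=np.c_[s[:,0],-s[:,1],-np.ones(len(s))]@E[:3,:3].T
    return E[:3,3],d
def on(n,uv,z):
    o,d=ray(n,uv); return o+d*((z-o[2])/d[:,2])[:,None]
def pix(n,P):
    c=optics.calibration(n); E=c["extrinsics"]; q=(np.atleast_2d(P)-E[:3,3])@E[:3,:3]
    return cv2.projectPoints(np.c_[q[:,0],-q[:,1],-q[:,2]][:,None],np.zeros(3),np.zeros(3),c["mtx"],np.array([c["k1"],0,0,0,0]))[0][:,0]
E
python3 - <<'E'
from h import *
a=np.load("pics/top0.npz"); p=a["p"]; s=np.load("pics/scene0.npz")["p"]
h=cv2.cvtColor(p,cv2.COLOR_RGB2HSV)
def comp(m,box):
    z=np.zeros_like(m); x0,y0,x1,y1=box; z[y0:y1,x0:x1]=m[y0:y1,x0:x1]
    ys,xs=np.nonzero(z); return np.c_[xs,ys]
# tongs: dark pixels
g=p.max(2)
t=comp((g<110).astype(np.uint8),(325,238,425,280))
print(len(t)); 
W=on("top",t,12)
img=cv2.resize(p[230:282,325:430],None,fx=7,fy=7,interpolation=cv2.INTER_CUBIC)
cv2.imwrite("pics/tongs0.png",img[:,:,::-1])
for n,px,z in(("ring",(416,261),12),("roll",(205,208),30),("long",(201,247),30),("plate",(267,242),10),("lemon",(249,170),25),("edge",(350,277),0),("sinkedge",(350,245),0),("board tl",(161,172),14),("br",(219,264),14)):
    print(n,on("top",px,z).round(1))
m=cv2.inRange(p,(190,190,180),(255,255,255))
print(p[242,267],p[242,300],p[208,205],p[190,190])
E
```

```text
236
ring [[ 438.8 -232.8   12. ]]
roll [[576.7 394.4  30. ]]
long [[461.4 400.3  30. ]]
plate [[483.  208.9  10. ]]
lemon [[697.1 269.1  25. ]]
edge [[386.9 -39.7   0. ]]
sinkedge [[481.8 -39.7   0. ]]
board tl [[685.4 533.7  14. ]]
br [[414.3 347.5  14. ]]
[193 190 168] [169 162 149] [142  93  50] [139 108  76]
```

View pics/tongs0.png

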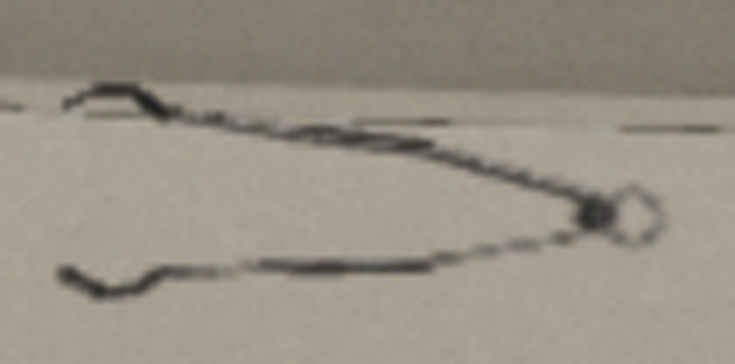

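The crop shows the pivot at px (410,260) and the upper and lower tip pads at about (342,243) and (341,271). The grips are at about (377,250) and (374,268). Next I compute the positions and refine the roll and plate.

```bash
python3 - <<'E'
from h import *
from bench import sense
from scipy.spatial.transform import Rotation as R
f=lambda x,y:(325+x/7-.43,230+y/7-.43)
pts=dict(piv=(595,213),endU=(68,103),endL=(65,272),gU=(365,139),gL=(345,267),outU=(118,88),outL=(110,293),ring=(634,216))
W={k:on("top",f(*v),22)[0] for k,v in pts.items()}
for k,v in W.items(): print(k,v.round(1))
e=(W["endU"]+W["endL"])/2; d=e-W["piv"]; print("len",np.linalg.norm(d),"yaw",np.degrees(np.arctan2(d[1],d[0])))
u=d/np.linalg.norm(d); print("grip",W["piv"]+100*u,"tips",W["piv"]+205*u)
for n in("top","scene"):
    p=np.load(f"pics/{n}0.npz")["p"]; h=cv2.cvtColor(p,cv2.COLOR_RGB2HSV)
    br=cv2.inRange(h,(4,140,40),(16,255,255))
    if n=="top": bx=dict(round=(185,190,225,228),long=(178,230,226,266))
    else: bx=dict(round=(215,232,248,262),long=(245,252,290,285))
    for k,(a,b,c,dd) in bx.items():
        z=np.zeros_like(br); z[b:dd,a:c]=br[b:dd,a:c]; m=cv2.moments(z,True)
        x,y,w,hh=cv2.boundingRect(z); c0=(x+w/2-.5,y+hh/2-.5)
        print(n,k,m["m00"],m["m10"]/m["m00"],m["m01"]/m["m00"],(x,y,w,hh),on(n,c0,14+18).round(1))
        cn=(m["m10"]/m["m00"],m["m01"]/m["m00"]); print(on(n,cn,32).round(1))
p=np.load("pics/top0.npz")["p"]; g=cv2.GaussianBlur(cv2.cvtColor(p,cv2.COLOR_RGB2GRAY),(3,3),0)
print(cv2.HoughCircles(g[205:280,230:310],cv2.HOUGH_GRADIENT,1,50,param1=80,param2=10,minRadius=19,maxRadius=27))
s=sense(); print(R.from_euler("xyz",s["tcp_rot"],degrees=True).as_matrix().round(3))
d=np.load("pics/top0.npz")["d"]; print(d[200:216,200:210].min(), d[242,267])
E
```

```text
piv [ 440.5 -210.9   22. ]
endU [480.5  10.4  22. ]
endL [409.8  11.3  22. ]
gU [ 468.8 -114.7   22. ]
gL [ 415.1 -105.8   22. ]
outU [487.4 -10.7  22. ]
outL [401.6  -7.6  22. ]
ring [ 439.7 -227.2   22. ]
len 221.76013908736343 yaw 88.79566956099771
grip [ 442.60273792 -110.89405475   22.        ] tips [444.80962621  -5.91724948  22.        ]
top round 216.0 203.66666666666666 207.21759259259258 (195, 199, 18, 17) [[579.3 398.7  32. ]]
[[578.6 398.2  32. ]]
top long 352.0 200.6193181818182 247.7244318181818 (186, 239, 31, 18) [[459.8 399.9  32. ]]
[[459.1 401.   32. ]]
scene round 857.0 229.57876312718787 248.03733955659277 (215, 232, 33, 30) [[586.7 393.6  32. ]]
[[585.5 400.5  32. ]]
scene long 1143.0 263.23009623797026 269.66491688538935 (245, 252, 44, 33) [[462.  394.4  32. ]]
[[464.6 404.2  32. ]]
[[[35.5 37.5 24. ]]]
[[-0.     0.239 -0.971]
 [ 0.002 -0.971 -0.239]
 [-1.    -0.002 -0.   ]]
1373.7288 1416.253
```

Call:
carry_out:
  commands: [0.1, -0.386, -0.403, -75, 0, 0, -1, 0.1, -0.386, -0.403, -75, 0, 0, -1, 0.1, -0.386, -0.403, -75, 0, 0, -1, 0.1, -0.386, -0.403, -75, 0, 0, -1, 0.1, -0.386, -0.403, -75, 0, 0, -1, 0.1, -0.386, -0.403, -75, 0, 0, -1, 0.1, -0.386, -0.403, -75, 0, 0, -1, 0.1, -0.386, -0.403, -75, 0, 0, -1, 0.1, -0.386, -0.403, -75, 0, 0, -1, 0.1, -0.386, -0.403, -75, 0, 0, -1, 0.1, -0.386, -0.403, -75, 0, 0, -1, 0.1, -0.386, -0.403, -75, 0, 0, -1]
  grip_force: 30

```text
time: 1.6
tool_pos: [442.1, -111.9, 153.2]
tcp_rot: [-167.8, 89.9, 101.0]
ft_force: [-0.2, 0.2, 0.5]
finger_gap: 85.3
```

```bash
python3 - <<'E'
from h import *
p,d=optics.snapshot("scene"); cv2.imwrite("pics/s1.png",cv2.resize(p[130:230,300:440],None,fx=5.7,fy=5.7,interpolation=cv2.INTER_CUBIC)[:,:,::-1])
for P in([440.5,-210.9,24],[480.5,10.4,24],[409.8,11.3,24],[468.8,-112,24],[415,-110,24]):
    print(P,((pix("scene",P)[0]-[300,130])*5.7+2.3).round())
dt=np.load("pics/top0.npz")["d"]
# height map for roll from depth
ys,xs=np.mgrid[185:272,180:226]; uv=np.c_[xs.ravel(),ys.ravel()]
o,dr=ray("top",uv); E=optics.calibration("top")["extrinsics"]
ax=-E[:3,2]; P=o+dr*(dt[uv[:,1],uv[:,0]]/(dr@ax))[:,None]
print("board z",np.median(P[:,2]))
zb=np.median(P[:,2])
for lo,hi in((10,45),(20,45)):
  for nm,xr in(("round",(530,640)),("long",(400,520))):
    k=(P[:,2]>zb+lo)&(P[:,2]<zb+hi)&(P[:,0]>xr[0])&(P[:,0]<xr[1]); Q=P[k]
    print(nm,lo,len(Q),Q.mean(0).round(1),Q.min(0).round(1),Q.max(0).round(1))
E
```

```text
[440.5, -210.9, 24] [509. 238.]
[480.5, 10.4, 24] [245. 388.]
[409.8, 11.3, 24] [356. 441.]
[468.8, -112, 24] [380. 295.]
[415, -110, 24] [462. 333.]
board z 14.549307219288949
round 10 243 [575.7 395.5  47.5] [542.5 371.9  26.6] [602.  460.4  59.4]
long 10 377 [457.9 398.9  48.7] [435.  357.   30.3] [483.8 445.2  59.3]
round 20 233 [576.2 395.4  48.3] [554.  371.9  35.3] [602.  419.5  59.4]
long 20 371 [457.9 399.1  49. ] [435.  357.   34.7] [483.8 445.2  59.3]
```

View pics/s1.png

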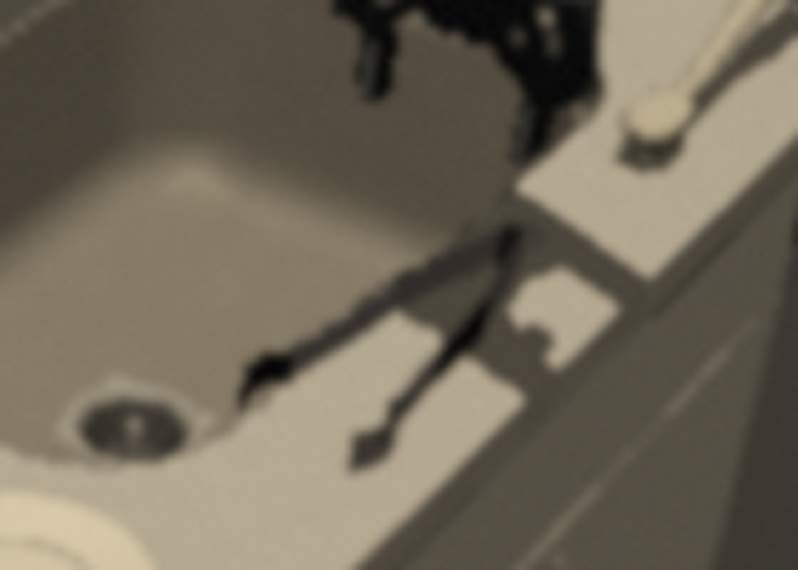

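The scene view shows the fingers above the tongs. The tip ends at crop (243,385) and (352,440) match the projected (245,388) and (356,441), so the tongs pose is good. Next I descend.

Call:
carry_out:
  commands: [0.05, 0, -0.001, 0, 0, 0, -1, 0.09, 0, -0.001, 0, 0, 0, -1, 0.11, 0, -0.001, 0, 0, 0, -1, 0.12, 0, -0.001, 0, 0, 0, -0.4, 0.123, 0, -0.001, 0, 0, 0, -0.4, 0.123, 0, -0.001, 0, 0, 0, -0.4, 0.123, 0, -0.001, 0, 0, 0, -0.4, 0.123, 0, -0.001, 0, 0, 0, -0.4]

```text
time: 2.65
tool_pos: [442.6, -111.0, 30.9]
tcp_rot: [130.1, 89.9, 38.9]
ft_force: [-0.3, -0.0, -1.4]
finger_gap: 59.5
```

Call:
carry_out:
  commands: [0.003, 0, 0, 0, 0, 0, -0.4, 0.006, 0, 0, 0, 0, 0, -0.4, 0.006, 0, 0, 0, 0, 0, -0.4, 0.006, 0, 0, 0, 0, 0, -0.4]

```text
time: 3.15
tool_pos: [442.7, -110.9, 24.8]
tcp_rot: [125.7, 89.9, 34.4]
ft_force: [1.0, -1.1, -0.9]
finger_gap: 59.7
```

Call:
carry_out:
  commands: [0, 0, 0, 0, 0, 0, -0.2, 0, 0, 0, 0, 0, 0, -0.2, 0, 0, 0, 0, 0, 0, -0.2, 0, 0, 0, 0, 0, 0, -0.2, 0, 0, 0, 0, 0, 0, -0.2, 0, 0, 0, 0, 0, 0, -0.2]

```text
time: 3.9
tool_pos: [443.2, -111.0, 25.3]
tcp_rot: [111.2, 89.9, 19.9]
ft_force: [-0.5, 0.2, 4.6]
finger_gap: 51.2
```

Call:
carry_out:
  commands: [-0.005, 0, 0, 0, 0, 0, -0.2, -0.01, 0, 0, 0, 0, 0, -0.2, -0.02, 0, 0, 0, 0, 0, -0.2, -0.03, 0, 0, 0, 0, 0, -0.2, -0.045, 0, 0, 0, 0, 0, -0.2, -0.06, 0, 0, 0, 0, 0, -0.2, -0.07, 0, 0, 0, 0, 0, -0.2, -0.07, 0, 0, 0, 0, 0, -0.2]

```text
time: 4.9
tool_pos: [443.8, -111.3, 96.6]
tcp_rot: [91.3, 89.8, 0.0]
ft_force: [0.2, -0.6, -1.4]
finger_gap: 51.3
```

```bash
python3 - <<'E'
from h import *
from bench import sense
s=sense(); print(s["tool_pos"],s["ft_force"],s["finger_gap"])
p,d=optics.snapshot("scene"); q,e=optics.snapshot("top"); np.savez("pics/2.npz",p=p,q=q,d=d,e=e)
a=cv2.resize(p[110:220,300:440],None,fx=5,fy=5,interpolation=cv2.INTER_CUBIC)
cv2.imwrite("pics/s2.png",a[:,:,::-1])
# expected marks if tongs held level
z=s["tool_pos"][2]-25+24; g=s["tool_pos"][:2]
for P in([g[0],g[1]-100,z],[g[0]+32,g[1]+123,z],[g[0]-32,g[1]+123,z],[g[0]+32,g[1]+123,z-24],[g[0]-32,g[1]+123,z-24]):
    print(np.round(P),((pix("scene",P)[0]-[300,110])*5+2).round())
E
```

```text
[ 443.84242785 -111.33148269   96.5657099 ] [ 0.2295842  -0.63505674 -1.42336462] 51.31075702243431
[ 444. -211.   96.] [459. 215.]
[476.  12.  96.] [231. 349.]
[412.  12.  96.] [324. 390.]
[476.  12.  72.] [227. 381.]
[412.  12.  72.] [319. 423.]
```

View pics/s2.png

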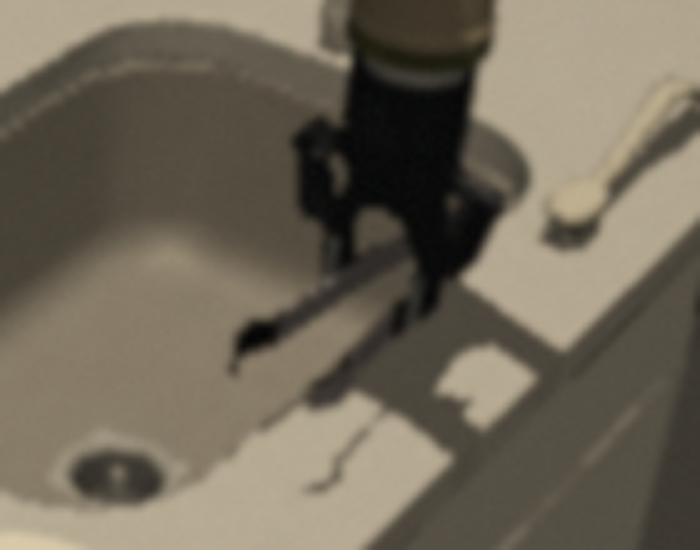

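The tongs are held level and lifted; tip end at crop (235,350–372) against the predicted (231,349–381). Now the traverse to above the roll.

Call:
carry_out:
  commands: [-0.013, 0.004, -0.012, 0, 0, 0, -0.2, -0.013, 0.012, -0.041, 0, 0, 0, -0.2, -0.013, 0.025, -0.081, 0, 0, 0, -0.2, -0.013, 0.037, -0.122, 0, 0, 0, -0.2, -0.013, 0.049, -0.162, 0, 0, 0, -0.2, -0.013, 0.061, -0.203, 0, 0, 0, -0.2, -0.013, 0.074, -0.244, 0, 0, 0, -0.2, -0.013, 0.086, -0.284, 0, 0, 0, -0.2, -0.013, 0.098, -0.325, 0, 0, 0, -0.2, -0.013, 0.11, -0.365, 0, 0, 0, -0.2, -0.013, 0.119, -0.394, 0, 0, 0, -0.2, -0.013, 0.123, -0.406, 0, 0, 0, -0.2]

```text
time: 6.5
tool_pos: [574.5, 294.6, 108.8]
tcp_rot: [123.5, 89.9, 32.4]
ft_force: [0.3, 0.6, -0.7]
finger_gap: 51.3
```

Call:
carry_out:
  commands: [0, 0, 0, 0, 0, 0, -0.2, 0, 0, 0, 0, 0, 0, -0.2]

```text
time: 6.75
tool_pos: [574.1, 293.9, 108.6]
tcp_rot: [119.6, 89.9, 28.4]
ft_force: [0.8, 0.1, -1.4]
finger_gap: 51.1
```

```bash
cat > look.py <<'E'
import sys
from h import *
from bench import sense
s=sense(); print(s["tool_pos"],s["tcp_rot"],s["ft_force"],s["finger_gap"])
n=sys.argv[1]; p,d=optics.snapshot("scene"); q,e=optics.snapshot("top"); np.savez(f"pics/{n}.npz",p=p,q=q,d=d,e=e)
a=cv2.resize(p[190:290,170:330],None,fx=4.9,fy=4.9,interpolation=cv2.INTER_CUBIC)
b=cv2.resize(q[175:275,160:320],None,fx=4.9,fy=4.9,interpolation=cv2.INTER_CUBIC)
a=cv2.resize(np.vstack([a,b]),(480,600)) if 0 else None or [a,b]
for i,x in zip("st",a): cv2.imwrite(f"pics/{n}{i}.png",x[:,:,::-1])
E
python3 look.py 3; python3 - <<'E'
from h import *
for P in([578,397,54],[578,423,32],[604,397,32],[552,397,32]):
    print(P,((pix("scene",P)[0]-[170,190])*4.9+2).round(),((pix("top",P)[0]-[160,175])*4.9+2).round())
E
```

```text
[574.09410524 293.88675375 108.64559674] [119.59097474  89.93789395  28.41690492] [ 0.76685037  0.06640483 -1.36592556] 51.11010366374585
[578, 397, 54] [306. 259.] [213. 155.]
[578, 423, 32] [275. 315.] [174. 160.]
[604, 397, 32] [274. 268.] [220. 118.]
[552, 397, 32] [344. 310.] [216. 204.]
```

View pics/3t.png

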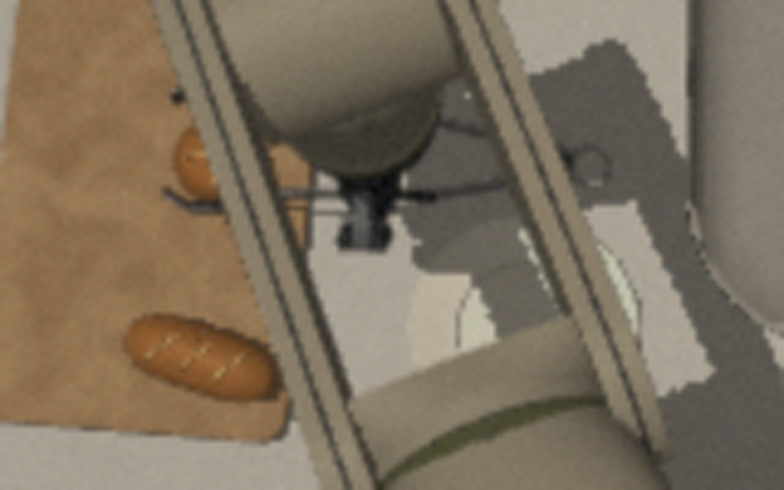

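The top view shows the pad ends at (177,95) and (167,191), the pivot at (565,157), and the roll's left edge at (175,160), where I predicted it. Now I compute the tongs' world pose.

```bash
python3 - <<'E'
from h import *
f=lambda x,y:((x-2)/4.9+160,(y-2)/4.9+175)
U,L,P=[on("top",f(*v),106)[0] for v in((177,95),(167,191),(565,157))]
print(U,L,P,(U+L)/2); d=(U+L)/2-P; n=np.linalg.norm(d); print(n,np.degrees(np.arctan2(d[1],d[0])),"grip",P+d/n*100,"tips",P+205*d/n)
print("roll left",on("top",f(175,160),32))
E
```

```text
[603.12204024 411.72924735 106.        ] [547.48381667 414.48314044 106.        ] [573.53206574 189.17247911 106.        ] [575.30292845 413.1061939  106.        ]
223.94071664387107 89.5469157248401 grip [574.32283873 289.16935246 106.        ] tips [575.15315038 394.16606946 106.        ]
roll left [[577.85009382 422.6347747   32.        ]]
```

View pics/3s.png

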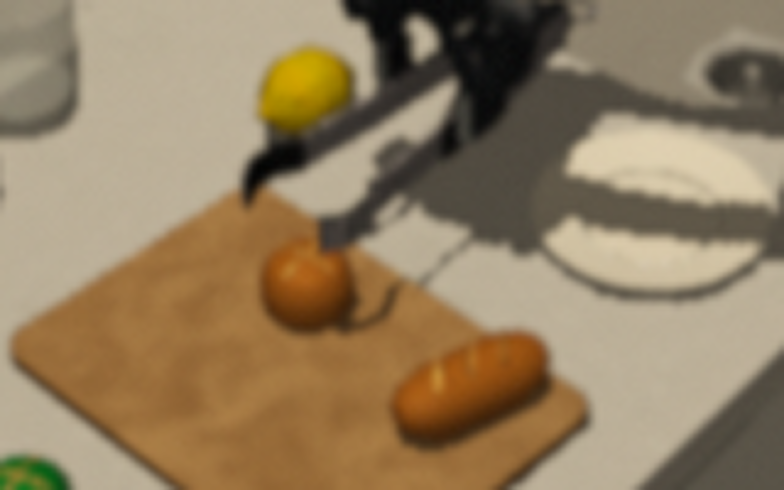

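Roll centre at (308,286) matches the projected (309,289) for (578,397). I shift 3 mm each way and go down.

Call:
carry_out:
  commands: [0, 0.003, -0.003, 0, 0, 0, -0.2, 0.01, 0.003, -0.003, 0, 0, 0, -0.2, 0.03, 0.003, -0.003, 0, 0, 0, -0.2, 0.05, 0.003, -0.003, 0, 0, 0, -0.2, 0.06, 0.003, -0.003, 0, 0, 0, -0.2, 0.064, 0.003, -0.003, 0, 0, 0, -0.2, 0.064, 0.003, -0.003, 0, 0, 0, -0.2, 0.064, 0.003, -0.003, 0, 0, 0, -0.2]

```text
time: 7.85
tool_pos: [578.1, 296.8, 45.8]
tcp_rot: [116.5, 89.8, 25.3]
ft_force: [0.1, 0.0, 0.2]
finger_gap: 51.1
```

```bash
python3 look.py 4
```

```text
[578.10492775 296.81997763  45.76053779] [116.51501051  89.82855271  25.30319051] [0.09866956 0.01007484 0.20749822] 51.05975904970653
```

View pics/4s.png

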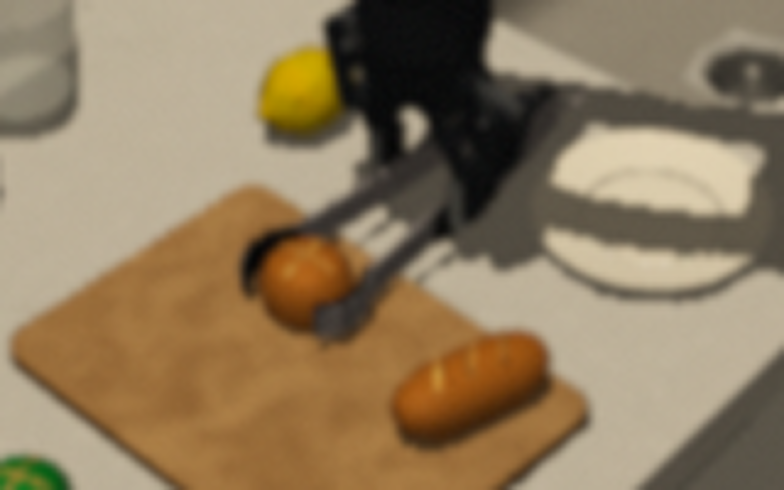

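The roll sits between the two pads, at (262,258) and (345,318). Closing gradually.

Call:
carry_out:
  commands: [0.001, 0, 0, 0, 0, 0, -0.16, 0.001, 0, 0, 0, 0, 0, -0.12, 0.001, 0, 0, 0, 0, 0, -0.08, 0.001, 0, 0, 0, 0, 0, -0.04, 0.001, 0, 0, 0, 0, 0, 0, 0.001, 0, 0, 0, 0, 0, 0.1, 0.001, 0, 0, 0, 0, 0, 0.5, 0.001, 0, 0, 0, 0, 0, 0.5, 0.001, 0, 0, 0, 0, 0, 0.5, 0.001, 0, 0, 0, 0, 0, 0.5]
  grip_force: 35

```text
time: 9.2
tool_pos: [578.0, 296.8, 44.8]
tcp_rot: [116.8, 89.8, 25.5]
ft_force: [-0.7, -0.2, 0.5]
finger_gap: 43.0
```

Call:
carry_out:
  commands: [-0.003, 0, 0, 0, 0, 0, 0.5, -0.008, 0, 0, 0, 0, 0, 0.5, -0.016, 0, 0, 0, 0, 0, 0.5, -0.026, 0, 0, 0, 0, 0, 0.5, -0.038, 0, 0, 0, 0, 0, 0.5, -0.05, 0, 0, 0, 0, 0, 0.5, -0.064, 0, 0, 0, 0, 0, 0.5, -0.076, 0, 0, 0, 0, 0, 0.5, -0.086, 0, 0, 0, 0, 0, 0.5, -0.093, 0, 0, 0, 0, 0, 0.5, -0.096, 0, 0, 0, 0, 0, 0.5, -0.096, 0, 0, 0, 0, 0, 0.5]

```text
time: 10.7
tool_pos: [577.8, 296.7, 140.7]
tcp_rot: [117.2, 89.8, 26.0]
ft_force: [0.2, 0.1, -1.9]
finger_gap: 43.2
```

```bash
python3 look.py 5; python3 - <<'E'
from h import *
p=np.load("pics/top0.npz")["p"]; 
s=np.load("pics/4.npz")["p"]
# plate centre: ellipse of the bright region, top0
g=p.min(2).astype(int)
h=cv2.cvtColor(p,cv2.COLOR_RGB2HSV)
g=cv2.GaussianBlur(cv2.cvtColor(p,cv2.COLOR_RGB2GRAY),(3,3),0)
e=cv2.Canny(g,30,70)[212:275,236:300]; ys,xs=np.nonzero(e); r=np.hypot(xs+236-266,ys+212-242.5); k=(r>20)&(r<27)
print(k.sum(),cv2.fitEllipse(np.c_[xs+236,ys+212][k].astype(np.float32)))
c=cv2.fitEllipse(np.c_[xs+236,ys+212][k].astype(np.float32))[0]; print(on("top",c,13),on("top",c,5))
E
```

```text
[577.75297635 296.67262579 140.69377355] [117.17779967  89.83427635  25.96799186] [ 0.18351297  0.10475811 -1.88043268] 43.188772935767716
197 ((266.4613342285156, 242.072509765625), (46.50880432128906, 47.61453628540039), 111.15312194824219)
[[482.49162217 210.43639093  13.        ]] [[483.27222821 210.48093672   5.        ]]
```

View pics/5s.png

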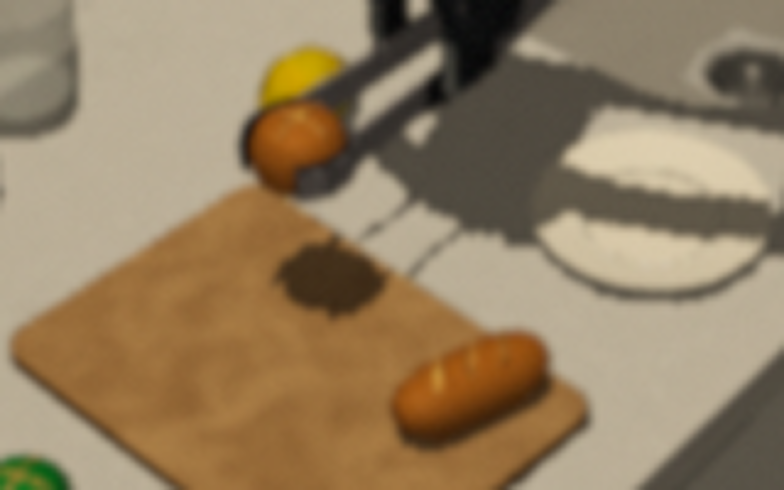

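The roll is held between the pads, clear of the board with its shadow below. Now I carry it gently over the plate.

Call:
carry_out:
  commands: [0, -0.002, 0.004, 0, 0, 0, 0.5, 0, -0.006, 0.013, 0, 0, 0, 0.5, 0, -0.015, 0.03, 0, 0, 0, 0.5, 0, -0.025, 0.051, 0, 0, 0, 0.5, 0, -0.036, 0.074, 0, 0, 0, 0.5, 0, -0.047, 0.096, 0, 0, 0, 0.5, 0, -0.058, 0.119, 0, 0, 0, 0.5, 0, -0.069, 0.141, 0, 0, 0, 0.5, 0, -0.079, 0.162, 0, 0, 0, 0.5, 0, -0.086, 0.177, 0, 0, 0, 0.5, 0, -0.09, 0.186, 0, 0, 0, 0.5, 0, -0.092, 0.189, 0, 0, 0, 0.5]

```text
time: 12.3
tool_pos: [481.5, 109.2, 139.9]
tcp_rot: [117.2, 89.9, 25.9]
ft_force: [0.9, 0.3, -1.9]
finger_gap: 43.3
```

Call:
carry_out:
  commands: [0, 0, 0, 0, 0, 0, 0.5, 0, 0, 0, 0, 0, 0, 0.5, 0, 0, 0, 0, 0, 0, 0.5, 0, 0, 0, 0, 0, 0, 0.5]

```text
time: 12.8
tool_pos: [481.5, 109.4, 139.9]
tcp_rot: [119.0, 89.9, 27.8]
ft_force: [-0.1, 0.3, -2.4]
finger_gap: 43.1
```

```bash
python3 look.py 6; python3 - <<'E'
from h import *
p=np.load("pics/6.npz"); h=cv2.cvtColor(p["p"],cv2.COLOR_RGB2HSV); m=cv2.inRange(h,(4,140,40),(16,255,255))
n,l,s,c=cv2.connectedComponentsWithStats(m)
for i in range(1,n):
    if s[i,4]>200: print(s[i],c[i],on("scene",c[i],128).round(1))
d=p["d"]
for P in([483,210.4,128],[483,210.4,108],[483,210.4,148]): print(P,pix("scene",P))
q=p["q"]; h=cv2.cvtColor(q,cv2.COLOR_RGB2HSV); m=cv2.inRange(h,(4,140,40),(16,255,255))
n,l,s,c=cv2.connectedComponentsWithStats(m)
for i in range(1,n):
    if s[i,4]>60: print("top",s[i],c[i],on("top",c[i],128).round(1))
E
```

```text
[481.52025989 109.40560738 139.87122515] [119.03990416  89.86511193  27.81770118] [-0.06310676  0.28753594 -2.40832783] 43.064812149856934
[402  14  16  19 234] [409.71794872  23.52991453] [[  972.5 -1394.3   128. ]]
[295 192  20  17 237] [303.66666667 199.22362869] [[490.  205.1 128. ]]
[137 212  30  23 310] [153.41290323 222.22258065] [[726.  526.9 128. ]]
[ 99 215  26  28 336] [113.54166667 229.89583333] [[780.5 611.5 128. ]]
[ 173  229  116   85 5012] [231.47047087 269.32701516] [[459.7 520.6 128. ]]
[ 43 404  32  16 232] [ 59.26724138 412.96551724] [[450.3 983.5 128. ]]
[483, 210.4, 128] [[304.57636228 201.17525893]]
[483, 210.4, 108] [[304.24100012 207.02108317]]
[483, 210.4, 148] [[304.91720066 195.21887971]]
top [  0 213  16  23 168] [  5.80357143 223.07142857] [[504.3 908.1 128. ]]
top [258 229  18  19 243] [266.51851852 238.11111111] [[482.1 210.  128. ]]
top [185 239  31  18 352] [200.46306818 247.63920455] [[451.4 387.7 128. ]]
```

View pics/6s.png

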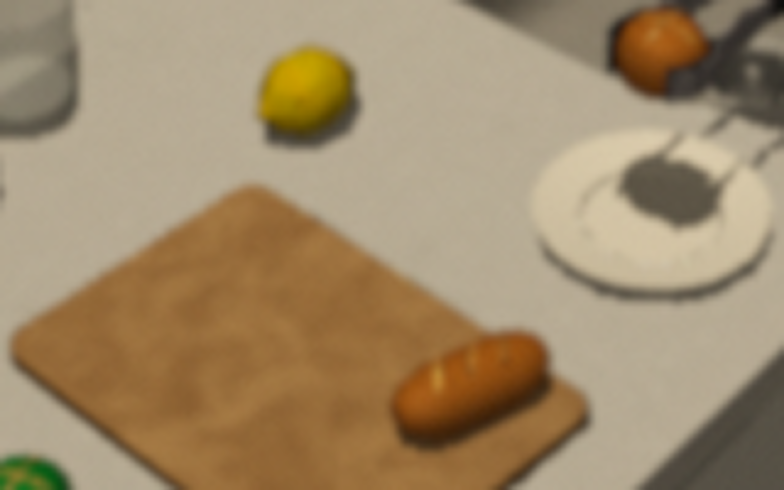

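The roll hangs over the plate: the top view puts it at (482,210) against the plate's (483,210), with the underside about 110 mm up. Nothing else has moved and the reading is steady, so I hand in.

```bash
python3 -c "
from bench import sense,order
s=sense();print(s['time'],abs(s['qd']).max());print(order.hand_in())"
```

```text
12.9 0.16463829987315057
the job is handed in; nothing more can be done
None
```

The tongs hold the round roll still above the middle of the plate, and I handed the job in at 12.9 s. The gripper held the tongs by their dark grips and never came near the roll.

**Position:** The last top view puts the roll at (482, 210), against the plate's centre at (483, 210). Its underside is at about z = 110 mm, roughly 10 cm above the plate. The height comes from how far I lifted; the scene camera's pixel row agrees with it to about 2 px, or 5 to 8 mm.

**Grip:** The finger opening was steady at 43 mm (44 was expected) at 35 N. Joint speeds were under 0.2°/s at the end, and the highest force reported at the end of any move was about 5 N.

**Other things:** In the last picture the long roll, lemon, board and plate look unmoved. The green look-alike is only partly in that picture and the purple one is outside it, but the arm worked well away from both.

**Disagreement:** The scene camera's colour mask placed the roll about 9 mm off, at (490, 205). The near tong pad hides part of the roll in that view, so I trusted the top view.

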